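# Empty the used sample tubes through the flap of the bench waste bin

### The job

Clear away the used sample tubes: put the one left lying on the bench into the steel discard pan with the other three, then carry the pan to the bench waste bin, push the spring flap in with the lip of the pan (not with the hand) and tip all four tubes through it into the bin. Draw the pan out so that the flap shuts, and set the empty pan down gently, flat and upright in the white wash-up tray. Leave the beaker in the tray and everything else on the bench where it is.

Things in the scene. Friction and masses are not known exactly. Their poses are not given: they have to be found in the camera images.
- pan: bright steel discard pan, 0.32 kg, 190 x 116 mm; floor and walls 3 mm thick, walls 36 mm high at the rear and sides, open at the front. Origin: centre of its underside; x to the open front (the lip), y left, z up. Starts on the bench with three used tubes lying lengthwise in its rear half; the front half is free. Smooth: tubes start to slide out at 17 to 28 degrees nose-down.
- pan_grip (a point): middle of the pan's black handle bar, 50 mm behind the pan's centre, 79 mm above its underside. The bar runs along the pan's x axis: 90 mm long, 18 mm wide, 22 mm tall, overhanging the rear half and joined to the pan only at its rear end; the tubes lie 45 mm below it. Axes as the pan.
- pan_lip (a point): middle of the pan's pouring lip: the front edge of its floor, 95 mm ahead of the pan's centre, on the upper side of the floor (3 mm above the underside). Axes as the pan.
- tube1_mid (a point): used sample tube, a capped frosted plastic cylinder 20 mm in diameter and 80 mm long, 25 g, smooth (slides and rolls easily); this point is its middle, the x axis runs along the tube to its white cap; lies in the pan at the start
- tube2_mid (a point): used sample tube, a capped frosted plastic cylinder 20 mm in diameter and 80 mm long, 25 g, smooth (slides and rolls easily); this point is its middle, the x axis runs along the tube to its white cap; lies in the pan at the start
- tube3_mid (a point): used sample tube, a capped frosted plastic cylinder 20 mm in diameter and 80 mm long, 25 g, smooth (slides and rolls easily); this point is its middle, the x axis runs along the tube to its white cap; lies in the pan at the start
- tube4_mid (a point): used sample tube, a capped frosted plastic cylinder 20 mm in diameter and 80 mm long, 25 g, smooth (slides and rolls easily); this point is its middle, the x axis runs along the tube to its white cap; this is the one that lies on the bench at the start
- bin: bench waste bin, fixed: grey plastic box with a white hood, hollow, 200 mm deep (x), 240 mm wide (y), 240 mm high. Origin: centre of its underside; x points into the bin, away from its front, y left, z up. The front (towards the robot) is upright at x -100 mm up to z 150 mm, then slopes back at 45 degrees to the flat top at x -10, z 240 mm; the mouth is in this slope.
- bin_sill (a point): middle of the sill, the lower edge of the bin's mouth, on the outer face: x -90, z 160 mm in the bin's frame. The mouth is 150 mm wide and runs 92 mm up the slope to its upper edge at x -25, z 225 mm; the flap closes it from behind. Axes as the bin.
- flap (a joint): angle of the bin's flap, rad: 0 shut (lying behind the 45 degree slope), grows as it is pushed in, stops at 1.15. It hinges along its upper edge (x -18, z 224 mm in the bin's frame) and a spring shuts it: about 0.3 N at its lower edge starts it, about 2 N holds it at 1 rad.
- flap_edge (a point): middle of the lower edge of the flap, a grey plastic plate 158 mm wide, 100 mm long from hinge to this edge, 4 mm thick; at rest it closes the mouth just behind the sill
- tray: white plastic wash-up tray, fixed, 310 mm (x) by 230 mm (y), walls 30 mm high and 4 mm thick, floor 4 mm thick. Origin: centre of its underside, axes along its sides. The used beaker stands in its corner at +x +y (about x +105, y +68 mm); the -y side is free for the pan, lengthwise.
- beaker: used glass beaker, 60 mm in diameter, 80 mm high, standing in the wash-up tray; origin: centre of its underside
- dish: stack of petri dishes, 90 mm in diameter, 32 mm high, on the bench; origin: centre of its underside
- washbottle: frosted wash bottle, 74 mm in diameter, 175 mm to the cap with a bent spout up to 212 mm; origin: centre of its underside
- mortar: white porcelain mortar bowl, 110 mm in diameter, 60 mm high; origin: centre of its underside
- reagent: amber reagent bottle, 68 mm in diameter, 150 mm high; origin: centre of its underside
- spatula: wood-handled spatula 200 mm long lying flat on the bench; origin: on its underside near the middle

How it is judged:
By the outcome, as a careful person would: the job done as asked, in the order asked, and still so for the second after the job is handed in, with the robot touching nothing.
It also fails if it takes over 72 s, if anything falls off the work surface, if the arm or the gripper's body presses on something with over 40 N, if the wrist force passes 120 N, or if a joint passes its speed limit or range.

### The arm

A 6-joint arm with a two-finger parallel gripper is mounted at the origin on the work surface. World frame = base frame: x ahead of the robot, y to its left, z up, the work surface at z = 0. Lengths are in m, angles in rad, forces in N, time in s.
With the tool pointing down it reaches from about 0.375 to 0.9 m from the base axis. Payload 3.1 kg.
Tool frame: the origin (TCP) lies on the centre line of the jaws, within the pads' length; the fingertips stand robot.nose_length ahead of it and the grasp point (between the pads) lies 6 mm ahead of it (robot.nose_length is the distance from the TCP to the fingertips, in m); z points along the fingers, y is the line along which they close (so a half turn about z gives the same grasp; the last joint's range is limited). The gripper opens to 87 mm and grips with 3 to 60 N. Pads are 19 mm wide; open, the fingers measure 117 mm over their backs; the gripper's body (75 mm by 190 mm) begins 51 mm behind the grasp point.
Start: joints at [1, 0.527, 1.433, -0, 1.181, -0.178], TCP at [0.239, 0.577, 0.248] pointing down, gripper open.
Joint ranges: [-3.08, 3.08], [-0.75, 2.2], [0.22, 2.44], [-1.43, 4.57], [0, 2.65], [-2.85, 2.85]. Speed limits (rad/s): [2.79, 2.79, 3.14, 3.14, 3.14, 3.14].

### API

Orientations are given as a unit quaternion [x, y, z, w].
In Python, from rig import robot gives the robot as it stands.
- The arm moves only by the shell command python3 -m crank 'ROWS' [FORCE]. ROWS is JSON, one flat list of numbers, 7 for each row, row after row: the shift along the tool's x, y, z in mm, then the turn, a rotation vector about the tool's x, y, z in degrees, then the closure in counts, from 0 (fully open) to 255 (shut). In form: [x, y, z, ax, ay, az, fingers, x, y, z, ax, ay, az, fingers, ...]. A call has exactly 5 rows; each row is the pose to reach, as a shift and turn from the pose commanded when the call began, along the tool's axes at that moment; what a row does not reach only later rows make up. A row lasts 1/12 s, in which the tool goes at most 41.7 mm and 7.16 degrees, less where a joint would pass 70% of its speed; a pose out of reach is approached as far as the arm can. A call with a gripper value outside its range is refused whole. The fingers move at their own pace and stop on an object; FORCE is the grip in N (left out, the last holds). Time passes only in rows, so rows that repeat a pose let the fingers close, or fill a call up. It gives the time, the measured TCP pose, the force, the opening and the grip force at its end, in the units of the state.
- robot.get_obs(): the state, without advancing time (a new reading comes with each control period).
- robot.camera(name): name is "side" or "top" or "wrist"; returns a dict with "pixels" (400x640x3 uint8, red, green, blue), "intrinsics" (3x3 intrinsics, pixels), "extrinsics" (4x4, takes a point from camera to world coordinates); the wrist camera has in their place "mount" (4x4, takes a point from camera to tool coordinates, whose origin is the TCP and whose axes are the flange's). Camera axes: x right, y down, z forward; pixel columns grow to the right and rows downward; lengths in m; the calibration is good to about 2 mm. A picture is of the moment at which its call begins: read the wrist's pose just before it. There is no depth.
- robot.hand_in(): hands the job in; it is judged then, once.
The state is a dict: "time": time; "q": joint angles; "joint_velocities": joint speeds; "joint_torque": joint torques, N m; "position": TCP position; "tool_rot": TCP orientation; "ft_force": force on the tool from outside, world axes, zero at the start; "moment": the same for the moment, N m; "grip_width": finger opening in m; "grip_force": force on a finger pad.
Only numpy, scipy, OpenCV 4.12 (cv2) and the standard library are available. Lean on these libraries where they do the work, as an engineer would, in place of code of your own. Each camera call takes 0.05 s, during which the arm holds its last target. There are 200 camera calls.

## Working session

There is one attempt and no reset: what is moved stays moved. The work goes in short steps, Python scripts to look and compute and a shell command to move; the robot and the scene stay as the last step left them, time stands still between calls to the robot, and variables do not carry over. Pictures are saved under pics/ and viewed, at most 10 in all, crops included, and the job is handed in when it is done.

```bash
mkdir -p pics; ls
python3 - <<'E'
from rig import robot
import cv2
o=robot.get_obs();print({k:o[k] for k in('time','position','tool_rot','grip_width')},robot.nose_length)
for n in('top','side'):
    c=robot.camera(n);cv2.imwrite(f'pics/{n}0.png',c['pixels'][:,:,::-1]);print(n,c['intrinsics'],c['extrinsics'])
c=robot.camera('wrist');print(c['mount'],c['intrinsics'])
E
```

```text
pics
{'time': 0.0, 'position': array([0.238844  , 0.57683721, 0.2465725 ]), 'tool_rot': array([ 1.95126372e-01,  9.80777530e-01, -9.96706874e-04, -3.76838367e-04]), 'grip_width': 0.08701997115569525} 0.025
top [[428.86246678   0.         314.84967596]
 [  0.         428.86246678 195.63835026]
 [  0.           0.           1.        ]] [[ 0.01528002 -0.99176284  0.12717307  0.36417836]
 [-0.99985894 -0.01426867  0.00885981  0.01319165]
 [-0.00697224 -0.12729051 -0.99184097  1.53628311]
 [ 0.          0.          0.          1.        ]]
side [[370.88088311   0.         315.69485667]
 [  0.         370.88088311 205.01132124]
 [  0.           0.           1.        ]] [[ 0.8116668  -0.33255817  0.48021044 -0.02654268]
 [-0.58410291 -0.46851144  0.66281281 -0.7802841 ]
 [ 0.00456027 -0.81847547 -0.57452337  0.8472158 ]
 [ 0.          0.          0.          1.        ]]
[[-7.01606421e-04 -9.70297883e-01 -2.41912228e-01  6.55537698e-02]
 [ 9.99999659e-01 -5.75580355e-04 -5.91626901e-04 -1.63135785e-03]
 [ 4.34814403e-04 -2.41912560e-01  9.70297956e-01 -1.37082571e-01]
 [ 0.00000000e+00  0.00000000e+00  0.00000000e+00  1.00000000e+00]] [[307.29375947   0.         321.66471459]
 [  0.         307.29375947 203.57656007]
 [  0.           0.           1.        ]]
```

View pics/top0.png

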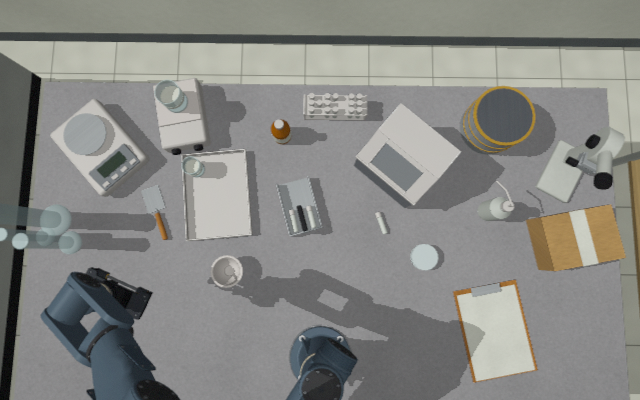

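View pics/side0.png

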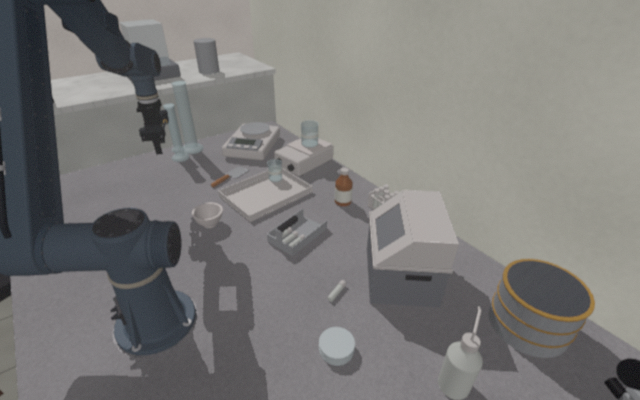

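The top view shows the pan at about (298,206) with its open front up-image (+x). The loose tube is at (381,222), the bin at (408,155) with its mouth around (397,167), and the tray at (217,195) with the beaker at (193,167).

```bash
cat > h.py <<'E'
import numpy as np,cv2
from scipy.spatial.transform import Rotation as R
from rig import robot
C={}
def cam(n):
    if n in C:return C[n]
    o=robot.get_obs();c=robot.camera(n)
    if n=='wrist':
        T=np.eye(4);T[:3,:3]=R.from_quat(o['tool_rot']).as_matrix();T[:3,3]=o['position'];E=T@c['mount']
    else:E=c['extrinsics']
    C[n]=(c['pixels'][:,:,::-1].copy(),c['intrinsics'],E);return C[n]
def ray(n,u,v):
    _,K,E=cam(n);d=E[:3,:3]@np.linalg.solve(K,[u,v,1]);return E[:3,3],d/np.linalg.norm(d)
def onz(n,u,v,z):
    p,d=ray(n,u,v);return p+d*(z-p[2])/d[2]
def proj(n,P):
    _,K,E=cam(n);q=K@(E[:3,:3].T@(np.asarray(P)-E[:3,3]));return q[:2]/q[2]
def two(a,ua,b,ub):
    p,d=ray(a,*ua);q,e=ray(b,*ub)
    s=np.linalg.lstsq(np.c_[d,-e],q-p,rcond=None)[0];x=p+s[0]*d;y=q+s[1]*e
    return (x+y)/2,np.linalg.norm(x-y)
E
python3 - <<'E'
import cv2
a=cv2.imread('pics/top0.png');s=cv2.imread('pics/side0.png')
cv2.imwrite('pics/c1.png',cv2.resize(a[95:245,265:465],(800,600),interpolation=cv2.INTER_CUBIC))
cv2.imwrite('pics/c2.png',cv2.resize(s[180:330,260:460],(800,600),interpolation=cv2.INTER_CUBIC))
E
```

```text
(no output)
```

View pics/c1.png

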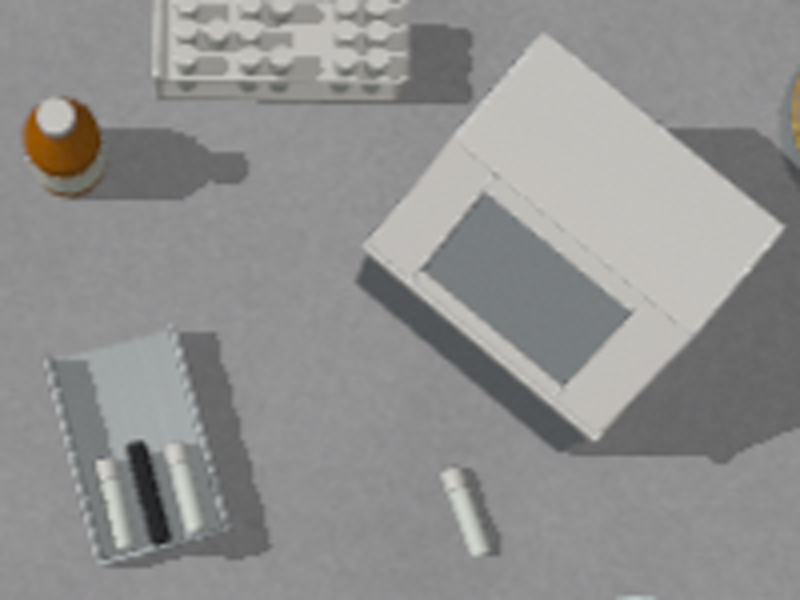

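View pics/c2.png

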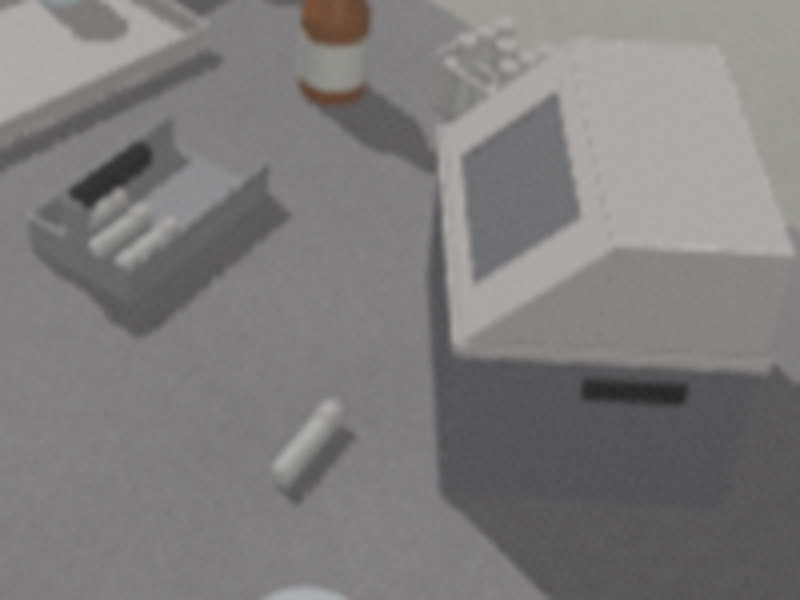

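Crop 1 (4x, offset 265,95) gives these crop pixels:
- Handle: from (137,443) to (157,540).
- Pan front corners: (48,360) and (172,328).
- Loose tube: cap at (452,470), tail at (483,553).
- Bin mouth corners: (485,192), (632,312), (560,385), (420,270).

Crop 2 agrees: the handle stands over three tubes, the loose tube is near the bin's front, and the flap is shut.

Run:
```python
from h import *
np.set_printoptions(precision=4,suppress=True)
f=lambda cu,cv,z:onz('top',265+(cu-1.5)/4,95+(cv-1.5)/4,z)
for k,v in dict(binBL=(545,33,.24),binBR=(783,228,.24),foldL=(460,145,.24),foldR=(690,332,.24),hoodL=(363,247,.15),hoodR=(597,440,.15),mUL=(485,192,.225),mUR=(632,312,.225),mLL=(420,270,.16),mLR=(560,385,.16),panFL=(48,360,.036),panFR=(172,328,.036),panRL=(103,562,.036),panRR=(225,528,.036),hF=(137,443,.09),hR=(157,540,.09),cap=(452,470,.01),end=(483,553,.01)).items():print(k,f(*v))
im=cam('top')[0]
g=im.min(2);m=(g>150).astype('uint8');m[:, :175]=0;m[:,260:]=0;m[:140]=0;m[245:]=0
for c in cv2.findContours(m,0,2)[0]:
    if cv2.contourArea(c)>500:
        b=cv2.boxPoints(cv2.minAreaRect(c));print('tray',[onz('top',*p,.03)[:2].round(3).tolist() for p in b])
s=lambda cu,cv:(260+(cu-1.5)/4,180+(cv-1.5)/4)
t=lambda cu,cv:(265+(cu-1.5)/4,95+(cv-1.5)/4)
print('handle front',two('top',t(137,446),'side',s(150,150)),'tubecap',two('top',t(452,470),'side',s(334,403)),'LL',two('top',t(420,270),'side',s(463,160)),two('top',t(560,385),'side',s(474,278)))
print(onz('top',193,167,.08))
```

```text
binBL [ 0.827 -0.24   0.24 ]
binBR [ 0.6735 -0.4214  0.24  ]
foldL [ 0.736  -0.1732  0.24  ]
foldR [ 0.5913 -0.3482  0.24  ]
hoodL [ 0.6743 -0.106   0.15  ]
hoodR [ 0.5172 -0.2962  0.15  ]
mUL [ 0.7027 -0.1947  0.225 ]
mUR [ 0.609  -0.3079  0.225 ]
mLL [ 0.6535 -0.1517  0.16  ]
mLR [ 0.5604 -0.2647  0.16  ]
panFL [0.5939 0.1625 0.036 ]
panFR [0.6242 0.0533 0.036 ]
panRL [0.4165 0.1098 0.036 ]
panRR [0.4477 0.0039 0.036 ]
hF [0.5156 0.0798 0.09  ]
hR [0.4337 0.0613 0.09  ]
cap [ 0.5038 -0.198   0.01  ]
end [ 0.4304 -0.2252  0.01  ]
tray [[0.706, 0.504], [0.725, 0.281], [0.414, 0.248], [0.396, 0.465]]
handle front (array([0.5154, 0.079 , 0.0843]), np.float64(0.004082751049055908)) tubecap (array([ 0.5018, -0.1958,  0.0212]), np.float64(0.0023299714453830643)) LL (array([ 0.6547, -0.1524,  0.156 ]), np.float64(0.0008674309093826869)) (array([ 0.5596, -0.2636,  0.1657]), np.float64(0.00015300303599777057))
[0.6447 0.4493 0.08  ]
```

```bash
cat >> h.py <<'E'
def pose(p,yaw,pitch=0):
    return np.array(p,float),R.from_euler('ZY',[yaw,pitch],degrees=True)*R.from_quat([1,0,0,0])
def plan(*W,p0=None):
    "print shift (mm) and rotvec (deg) in tool axes for each successive waypoint (pos,yaw,pitch)"
    o=robot.get_obs();p,r=p0 or (o['position'],R.from_quat(o['tool_rot']))
    for w in W:
        q,s=pose(*w);d=r.inv().apply(q-p)*1000;a=(r.inv()*s).as_rotvec(degrees=True)
        print(d.round(1).tolist(),a.round(1).tolist(),'dist %.0f ang %.0f'%(np.linalg.norm(d),np.linalg.norm(a)));p,r=q,s
def st():
    o=robot.get_obs();e=(R.from_quat(o['tool_rot'])*R.from_quat([1,0,0,0]).inv()).as_euler('ZYX',degrees=True)
    print('t %.2f'%o['time'],'pos',o['position'].round(4),'ypr',e.round(1),'q',np.array(o['q']).round(2),'F',np.array(o['ft_force']).round(1),'w %.4f g %.1f'%(o['grip_width'],o['grip_force']))
E
python3 - <<'E'
from h import *
st();plan(((.33,.40,.25),122),((.42,.2,.25),87),((.45,0,.25),52),((.4764,-.208,.2),20))
E
```

```text
t 0.25 pos [0.239  0.5772 0.2471] ypr [ 1.575e+02 -0.000e+00  1.000e-01] q [ 1.    0.53  1.43 -0.    1.18 -0.18] F [ 0.4  0.  -0.7] w 0.0874 g 0.0
[-151.9, -128.9, -2.8] [-0.1, 0.0, 35.5] dist 199 ang 35
[-217.3, -29.7, 0.0] [0.0, 0.0, 35.0] dist 219 ang 35
[-198.2, 40.4, 0.0] [0.0, 0.0, 35.0] dist 202 ang 35
[-147.7, 148.9, 50.0] [0.0, 0.0, 32.0] dist 216 ang 32
```

```bash
python3 -m crank '[-30,-26,0,0,0,7,0,-60,-52,0,0,0,14,0,-91,-78,0,0,0,21,0,-121,-104,0,0,0,28,0,-152,-129,0,0,0,35,0]' 10
python3 -m crank '[-41,-6,0,0,0,7,0,-82,-12,0,0,0,14,0,-123,-18,0,0,0,21,0,-164,-24,0,0,0,28,0,-205,-29,0,0,0,35,0]'
python3 -m crank '[-40,8,0,0,0,7,0,-80,16,0,0,0,14,0,-120,24,0,0,0,21,0,-160,32,0,0,0,28,0,-198,40,0,0,0,35,0]'
python3 -m crank '[-29,29,10,0,0,7,0,-58,58,20,0,0,14,0,-87,87,30,0,0,21,0,-116,116,40,0,0,28,0,-145,145,50,0,0,32,0]'
python3 - <<'E'
from h import *
st();plan(((.4764,-.208,.2),20))
E
```

```text
time: 0.67
position: [0.3303, 0.3984, 0.2475]
tool_rot: [0.483, 0.875, -0.0, -0.0]
ft_force: [0.3, -0.0, -0.0]
grip_width: 0.0871
grip_force: 0.0
time: 1.08
position: [0.4161, 0.2097, 0.2477]
tool_rot: [0.724, 0.689, 0.0, 0.0]
ft_force: [0.8, -0.0, -0.2]
grip_width: 0.0871
grip_force: 0.0
time: 1.5
position: [0.4472, 0.0098, 0.2477]
tool_rot: [0.898, 0.439, 0.0, 0.0]
ft_force: [1.2, -0.3, -0.3]
grip_width: 0.0869
grip_force: 0.0
time: 1.92
position: [0.4735, -0.1908, 0.1979]
tool_rot: [0.985, 0.175, 0.0, 0.0]
ft_force: [0.6, 0.5, 0.3]
grip_width: 0.0872
grip_force: 0.0
t 1.92 pos [ 0.4735 -0.1908  0.1979] ypr [20.2 -0.  -0. ] q [-0.6   0.45  1.77  0.    0.93  0.62] F [0.6 0.5 0.3] w 0.0872 g 0.0
[-3.2, 17.1, -2.1] [0.0, -0.0, 0.2] dist 18 ang 0
```

Run:
```python
from h import *
im=cam('wrist')[0];cv2.imwrite('pics/w1.png',im)
u,v=proj('wrist',(.467,-.2116,.01));print('pred',u,v)
m=(im.min(2)>150).astype('uint8')
for c in cv2.findContours(m,0,2)[0]:
    if cv2.contourArea(c)>300:
        r=cv2.minAreaRect(c);b=cv2.boxPoints(r);P=[onz('wrist',*p,.01) for p in b]
        print(r,np.round([p[:2] for p in P],4).tolist(),onz('wrist',*r[0],.01).round(4))
```

```text
pred 336.19955355219446 200.9764305394354
((318.0, 295.5), (35.0, 200.0), 90.0) [[0.3343, -0.1156], [0.4138, -0.3332], [0.372, -0.3522], [0.2901, -0.1279]] [ 0.3528 -0.232   0.01  ]
((104.67078399658203, 111.29327392578125), (63.94873809814453, 14.648004531860352), 84.5596694946289) [[0.4996, 0.0569], [0.5059, 0.0436], [0.4465, 0.026], [0.4399, 0.0399]] [0.4737 0.0418 0.01  ]
((73.00196075439453, 111.90864562988281), (72.51443481445312, 20.876708984375), 77.19573211669922) [[0.4874, 0.0938], [0.4986, 0.0756], [0.4355, 0.0487], [0.4234, 0.0677]] [0.4621 0.0718 0.01  ]
((37.89525604248047, 103.00735473632812), (62.96794891357422, 12.25057315826416), 85.98582458496094) [[0.4852, 0.1179], [0.4902, 0.1068], [0.4306, 0.0941], [0.4254, 0.1058]] [0.4586 0.1063 0.01  ]
((532.978515625, 95.20442199707031), (288.74664306640625, 179.97195434570312), 65.96268463134766) [[0.6659, -0.1921], [0.7697, -0.3069], [0.6033, -0.55], [0.4662, -0.4244]] [ 0.6368 -0.3583  0.01  ]
((244.0, 123.5), (247.0, 488.0), 90.0) [[0.5395, 0.1521], [0.6969, -0.2765], [0.476, -0.3916], [0.287, 0.1252]] [ 0.5108 -0.0941  0.01  ]
((82.80902862548828, 38.58086395263672), (82.0866928100586, 62.909515380859375), 85.48600769042969) [[0.5549, 0.1098], [0.5792, 0.0556], [0.5104, 0.036], [0.4844, 0.0934]] [0.5333 0.0739 0.01  ]
```

View pics/w1.png

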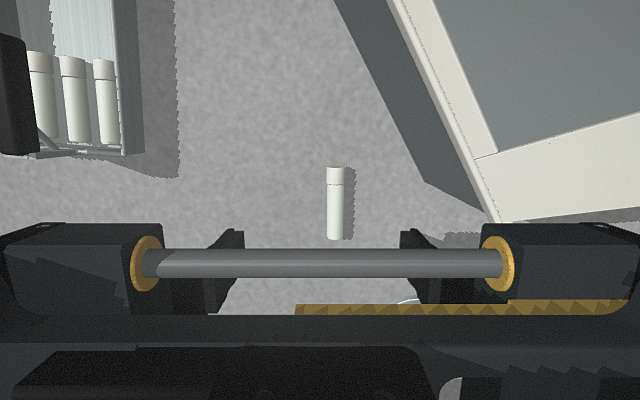

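The wrist view shows the tube at (336,203), 2 px from my prediction and aligned with the image. The bin's front corner at (500,220) would foul the wide hand, so I'll grasp with the tool tilted back 28°.

Run:
```python
from h import *
print(onz('top',425,257,.032), [onz('wrist',335.5,v,.01).round(4) for v in (168,240)])
st();plan(((.4454,-.2188,.11),20,-28),((.4454,-.2188,.030),20,-28))
```

```text
[ 0.34811661 -0.35845985  0.032     ] [array([ 0.5023, -0.203 ,  0.01  ]), array([ 0.4267, -0.2315,  0.01  ])]
t 2.07 pos [ 0.4739 -0.1918  0.1974] ypr [20.2  0.  -0. ] q [-0.6   0.45  1.77 -0.    0.93  0.61] F [-0.8 -0.2 -0.1] w 0.0872 g 0.0
[-36.1, 15.4, 87.4] [-0.0, 28.0, 0.2] dist 96 ang 28
[-37.6, 0.0, 70.6] [0.0, 0.0, 0.0] dist 80 ang 0
```

Run:
```python
from h import *
st();im=cam('wrist')[0];m=(im.min(2)>150).astype('uint8');m[:, :280]=0;m[:,380:]=0;m[:150]=0;m[243:]=0
for c in cv2.findContours(m,0,2)[0]:
    if cv2.contourArea(c)>200:
        r=cv2.minAreaRect(c);print(r,onz('wrist',*r[0],.012))
print(proj('wrist',(.467,-.2116,.01)));print(cam('wrist')[2].round(3))
```

```text
t 2.07 pos [ 0.4739 -0.1918  0.1974] ypr [20.2  0.  -0. ] q [-0.6   0.45  1.77 -0.    0.93  0.61] F [-0.8 -0.2 -0.1] w 0.0872 g 0.0
((329.5, 196.0), (92.0, 99.0), 90.0) [ 0.47044051 -0.20359447  0.012     ]
[335.24539156 200.99233787]
[[ 0.345 -0.911 -0.224  0.534]
 [-0.939 -0.335 -0.084 -0.171]
 [ 0.002  0.24  -0.971  0.334]
 [ 0.     0.     0.     1.   ]]
```

Run:
```python
from h import *
for i in range(4):
    C.clear();im=cam('wrist')[0];E=cam('wrist')[2]
    hsv=cv2.cvtColor(im,cv2.COLOR_BGR2HSV);w=im[150:245,300:370].min(2)
    m=(w>195).astype('uint8');n,l,s,c=cv2.connectedComponentsWithStats(m);k=1+s[1:,4].argmax();x,y,ww,hh,a=s[k]
    u,v=300+x+ww/2,150+y+hh/2
    print(s[k],onz('wrist',u,v,.012).round(4),onz('wrist',u,150+y,.012).round(4),onz('wrist',u,150+y+hh,.012).round(4),robot.get_obs()['position'].round(4))
```

```text
[ 28  17  14  73 797] [ 0.4638 -0.2098  0.012 ] [ 0.5008 -0.1957  0.012 ] [ 0.4247 -0.2247  0.012 ] [ 0.473  -0.1884  0.1979]
[ 29  18  14  72 792] [ 0.4635 -0.2096  0.012 ] [ 0.4999 -0.1956  0.012 ] [ 0.4248 -0.2245  0.012 ] [ 0.473  -0.1876  0.1981]
[ 30  18  13  72 811] [ 0.4637 -0.2095  0.012 ] [ 0.5001 -0.1954  0.012 ] [ 0.4251 -0.2245  0.012 ] [ 0.4732 -0.1873  0.1984]
[ 30  36  13  54 606] [ 0.4545 -0.213   0.012 ] [ 0.4824 -0.2021  0.012 ] [ 0.4253 -0.2243  0.012 ] [ 0.4733 -0.1871  0.1985]
```

Run:
```python
from h import *
st();plan(((.4424,-.2174,.11),21,-28),((.4424,-.2174,.030),21,-28))
```

```text
t 2.32 pos [ 0.4733 -0.1871  0.1985] ypr [20.6  0.   0. ] q [-0.6   0.44  1.77  0.    0.93  0.61] F [-0.5  1.2  0.2] w 0.0873 g 0.0
[-39.6, 17.5, 88.5] [0.1, 28.0, -0.4] dist 99 ang 28
[-37.6, 0.0, 70.6] [0.0, 0.0, 0.0] dist 80 ang 0
```

```bash
python3 -m crank '[-10,4,22,0,7,0,60,-20,9,44,0,14,0,110,-30,13,66,0,21,0,110,-40,17,88,0,28,0,110,-40,17,88,0,28,0,110]' 10
python3 -m crank '[-10,0,18,0,0,0,110,-20,0,36,0,0,0,110,-29,0,53,0,0,0,110,-35,0,65,0,0,0,110,-35,0,65,0,0,0,110]'
python3 - <<'E'
from h import *
st();plan(((.4424,-.2174,.030),21,-28))
E
```

```text
time: 2.73
position: [0.449, -0.2084, 0.1222]
tool_rot: [0.964, 0.182, 0.188, -0.046]
ft_force: [0.1, 0.8, 0.4]
grip_width: 0.061
grip_force: 0.0
time: 3.15
position: [0.4407, -0.2092, 0.0474]
tool_rot: [0.965, 0.181, 0.186, -0.048]
ft_force: [0.1, 0.1, 0.4]
grip_width: 0.0499
grip_force: 0.0
t 3.15 pos [ 0.4407 -0.2092  0.0474] ypr [ 21.  -22.    1.5] q [-0.9   0.72  2.07  1.01  0.45 -0.64] F [0.1 0.1 0.4] w 0.0499 g 0.0
[-7.8, 8.7, 15.4] [-1.5, 6.0, -0.1] dist 19 ang 6
```

```bash
python3 -m crank '[-3,3,2,-1,2,0,110,-6,6,5,-1.5,4,0,110,-8,8.5,8,-1.5,6,0,110,-8,8.5,10,-1.5,6,0,110,-8,8.5,10,-1.5,6,0,110]'
python3 - <<'E'
from h import *
st();plan(((.4424,-.2174,.030),21,-28))
E
```

```text
time: 3.57
position: [0.4412, -0.2196, 0.0369]
tool_rot: [0.954, 0.176, 0.239, -0.043]
ft_force: [0.7, 0.6, -0.4]
grip_width: 0.0495
grip_force: 0.0
t 3.57 pos [ 0.4412 -0.2196  0.0369] ypr [ 20.9 -28.1  -0.2] q [-0.97  0.78  2.11  1.34  0.49 -1.04] F [ 0.7  0.6 -0.4] w 0.0495 g 0.0
[-1.5, -1.7, 7.0] [0.2, -0.1, -0.1] dist 7 ang 0
```

```bash
python3 -m crank '[0,-1,3,0,0,0,110,-1.5,-1.5,7,0,0,0,110,-1.5,-1.5,7,0,0,0,170,-1.5,-1.5,7,0,0,0,255,-1.5,-1.5,7,0,0,0,255]' 12
python3 -m crank '[0,0,0,0,0,0,255,0,0,0,0,0,0,255,5,0,-9,0,0,0,255,14,0,-26,0,0,0,255,28,0,-53,0,0,0,255]' 12
python3 - <<'E'
from h import *
st();plan(((.4424,-.20,.15),21,-28),((.46,-.14,.16),50,-28),((.49,-.05,.16),85,-28),((.53,.03,.16),120,-28),((.56,.08,.16),155,-28),((.5875,.1006,.13),195,-28),((.5875,.1006,.036),195,-28))
E
```

```text
time: 3.98
position: [0.4423, -0.2174, 0.0296]
tool_rot: [0.954, 0.176, 0.239, -0.043]
ft_force: [-0.0, 0.2, 0.0]
grip_width: 0.0367
grip_force: 0.0
time: 4.4
position: [0.4409, -0.2171, 0.0883]
tool_rot: [0.954, 0.175, 0.238, -0.045]
ft_force: [-0.0, -0.8, -0.3]
grip_width: 0.0195
grip_force: 12.0
t 4.40 pos [ 0.4409 -0.2171  0.0883] ypr [ 20.7 -28.    0.2] q [-0.97  0.65  2.1   1.1   0.54 -0.77] F [-0.  -0.8 -0.3] w 0.0195 g 12.0
[35.5, -15.6, -50.9] [-0.0, -0.0, -0.3] dist 64 ang 0
[38.2, -49.7, 9.0] [13.6, -0.0, -25.6] dist 63 ang 29
[77.9, -34.9, 41.4] [16.4, 0.0, -30.9] dist 95 ang 35
[73.4, 32.9, 39.1] [16.4, -0.0, -30.9] dist 89 ang 35
[25.0, 51.0, 13.3] [16.4, 0.0, -30.9] dist 58 ang 35
[-28.4, 30.3, 18.9] [18.8, 0.0, -35.3] dist 46 ang 40
[-44.1, -0.0, 83.0] [0.0, 0.0, 0.0] dist 94 ang 0
```

```bash
python3 -m crank '[9,-4,-13,0,0,0,255,18,-8,-26,0,0,0,255,27,-12,-39,0,0,0,255,35,-16,-51,0,0,0,255,35,-16,-51,0,0,0,255]'
python3 -m crank '[8,-10,2,2.7,0,-5.1,255,16,-20,4,5.4,0,-10.2,255,24,-30,6,8.1,0,-15.3,255,32,-40,8,10.8,0,-20.4,255,38,-50,9,13.6,0,-25.6,255]'
python3 -m crank '[16,-7,8,3.3,0,-6.2,255,31,-14,16,6.6,0,-12.4,255,47,-21,25,9.8,0,-18.6,255,62,-28,33,13.1,0,-24.8,255,78,-35,41,16.4,0,-30.9,255]'
python3 -m crank '[15,7,8,3.3,0,-6.2,255,30,13,16,6.6,0,-12.4,255,45,20,24,9.8,0,-18.6,255,60,27,32,13.1,0,-24.8,255,73,33,39,16.4,0,-30.9,255]'
python3 - <<'E'
from h import *
st();plan(((.56,.08,.16),155,-28),((.5875,.1006,.13),195,-28),((.5875,.1006,.036),195,-28))
E
```

```text
time: 4.82
position: [0.4427, -0.1997, 0.153]
tool_rot: [0.954, 0.177, 0.24, -0.042]
ft_force: [0.6, -0.2, -0.1]
grip_width: 0.0192
grip_force: 12.0
time: 5.23
position: [0.4599, -0.1396, 0.1601]
tool_rot: [0.879, 0.411, 0.22, -0.102]
ft_force: [-1.1, 0.2, -0.3]
grip_width: 0.0189
grip_force: 12.0
time: 5.65
position: [0.49, -0.0496, 0.1601]
tool_rot: [0.715, 0.656, 0.179, -0.163]
ft_force: [0.0, 0.4, -0.3]
grip_width: 0.0191
grip_force: 12.0
time: 6.07
position: [0.5307, 0.0302, 0.1598]
tool_rot: [0.484, 0.841, 0.121, -0.208]
ft_force: [-0.0, -0.9, -0.4]
grip_width: 0.0187
grip_force: 12.0
t 6.07 pos [0.5307 0.0302 0.1598] ypr [120.2 -27.9  -0.2] q [-0.32  0.65  1.59  0.33  1.29 -1.01] F [-0.  -0.9 -0.4] w 0.0187 g 12.0
[25.1, 50.3, 13.3] [16.5, 0.1, -30.7] dist 58 ang 35
[-28.4, 30.3, 18.9] [18.8, 0.0, -35.3] dist 46 ang 40
[-44.1, -0.0, 83.0] [0.0, 0.0, 0.0] dist 94 ang 0
```

```bash
python3 -m crank '[5,10,3,3.3,0,-6.2,255,10,20,5,6.6,0,-12.4,255,15,30,8,9.8,0,-18.6,255,20,40,11,13.1,0,-24.8,255,25,50,13,16.4,0,-30.9,255]'
python3 -m crank '[-5,5,3,3.2,0,-6,255,-10,10,6,6.4,0,-12,255,-15,15,9,9.6,0,-18,255,-20,20,12,12.8,0,-24,255,-25,26,16,16,0,-30,255]'
python3 -m crank '[0,0,0,3,0,-5.3,255,0,0,0,3,0,-5.3,255,0,0,0,3,0,-5.3,255,0,0,0,3,0,-5.3,255,0,0,0,3,0,-5.3,255]' | head -3
python3 - <<'E'
from h import *
st();plan(((.5875,.1006,.1),195,-28),((.5875,.1006,.036),195,-28))
a=cam('side')[0];cv2.imwrite('pics/s2.png',cv2.resize(a[160:280,240:400],(800,600),interpolation=cv2.INTER_CUBIC))
E
```

```text
time: 6.48
position: [0.5599, 0.0791, 0.1597]
tool_rot: [0.209, 0.948, 0.053, -0.235]
ft_force: [-0.4, -0.8, -1.0]
grip_width: 0.0192
grip_force: 12.0
time: 6.9
position: [0.5843, 0.096, 0.1336]
tool_rot: [-0.077, 0.967, -0.019, -0.24]
ft_force: [-0.3, -0.2, -0.8]
grip_width: 0.0191
grip_force: 12.0
time: 7.32
position: [0.5842, 0.0951, 0.1353]
tool_rot: [-0.124, 0.963, -0.033, -0.238]
t 7.32 pos [0.5842 0.0951 0.1353] ypr [-165.4  -27.8    0.3] q [ 0.03  0.82  1.27 -0.11  1.53 -1.77] F [0.4 0.2 0.2] w 0.0187 g 12.0
[-20.6, 4.6, 29.0] [-0.1, 0.2, -0.4] dist 36 ang 0
[-30.0, -0.0, 56.5] [0.0, 0.0, 0.0] dist 64 ang 0
```

View pics/s2.png

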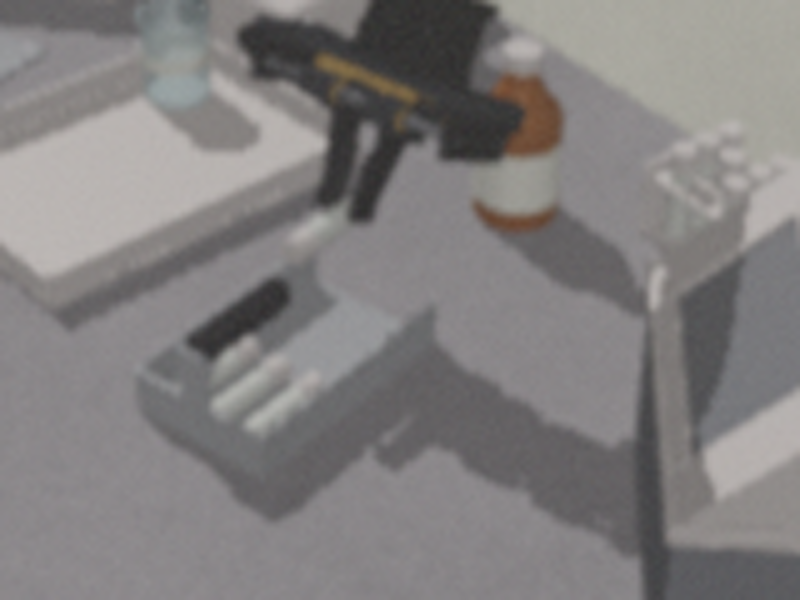

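Run:
```python
from h import *
print(onz('top',279,125,.15), onz('top',283,143,0),two('top',(279,125),'side',(343,171)))
```

```text
[0.77743785 0.14862176 0.15      ] [0.75429828 0.14681722 0.        ] (array([0.77685457, 0.15009052, 0.14608976]), np.float64(0.004041236940726627))
```

```bash
python3 -m crank '[-6,1,8,0,0,0,255,-12,2,16,0,0,0,255,-18,4,26,0,0,0,255,-26,4.5,41,0,0,0,255,-33,4.5,54,0,0,0,255]'
python3 -m crank '[-6,0,12,0,0,0,255,-12,0,23,0,0,0,255,-17,0,31,0,0,0,255,-17,0,31,0,0,0,255,-17,0,31,0,0,0,255]'
python3 - <<'E'
from h import *
st();plan(((.5875,.1006,.036),195,-28))
E
```

```text
time: 7.88
position: [0.5864, 0.1013, 0.0703]
tool_rot: [-0.125, 0.962, -0.034, -0.239]
ft_force: [-0.5, -0.4, -0.9]
grip_width: 0.0187
grip_force: 12.0
time: 8.3
position: [0.5875, 0.1009, 0.0362]
tool_rot: [-0.125, 0.963, -0.034, -0.238]
ft_force: [0.4, 0.2, -0.6]
grip_width: 0.0194
grip_force: 12.0
t 8.30 pos [0.5875 0.1009 0.0362] ypr [-165.3  -27.9    0.4] q [ 0.03  0.95  1.28 -0.11  1.38 -1.75] F [ 0.4  0.2 -0.6] w 0.0194 g 12.0
[-0.1, -0.3, 0.2] [-0.2, 0.1, -0.3] dist 0 ang 0
```

```bash
python3 -m crank '[0,0,1,0,0,0,230,0,0,1,0,0,0,190,0,0,1,0,0,0,150,0,0,1,0,0,0,140,0,0,-3,0,0,0,140]'
python3 -m crank '[0,0,-15,0,0,0,140,0,0,-35,0,0,0,140,0,0,-60,0,0,0,140,0,0,-90,0,0,0,140,0,0,-120,0,0,0,140]'
python3 - <<'E'
from h import *
st();a=cam('side')[0];cv2.imwrite('pics/s3.png',cv2.resize(a[200:280,260:360],(800,600),interpolation=cv2.INTER_CUBIC))
E
```

```text
time: 8.72
position: [0.5883, 0.1012, 0.0395]
tool_rot: [-0.125, 0.962, -0.034, -0.239]
ft_force: [-0.8, -0.0, 0.2]
grip_width: 0.034
grip_force: 0.0
time: 9.13
position: [0.643, 0.1164, 0.1471]
tool_rot: [-0.125, 0.962, -0.034, -0.238]
ft_force: [0.3, -0.0, -0.1]
grip_width: 0.0389
grip_force: 0.0
t 9.13 pos [0.643  0.1164 0.1471] ypr [-165.3  -27.9    0.3] q [ 0.05  0.88  1.07 -0.1   1.67 -1.76] F [ 0.3 -0.  -0.1] w 0.0389 g 0.0
```

View pics/s3.png

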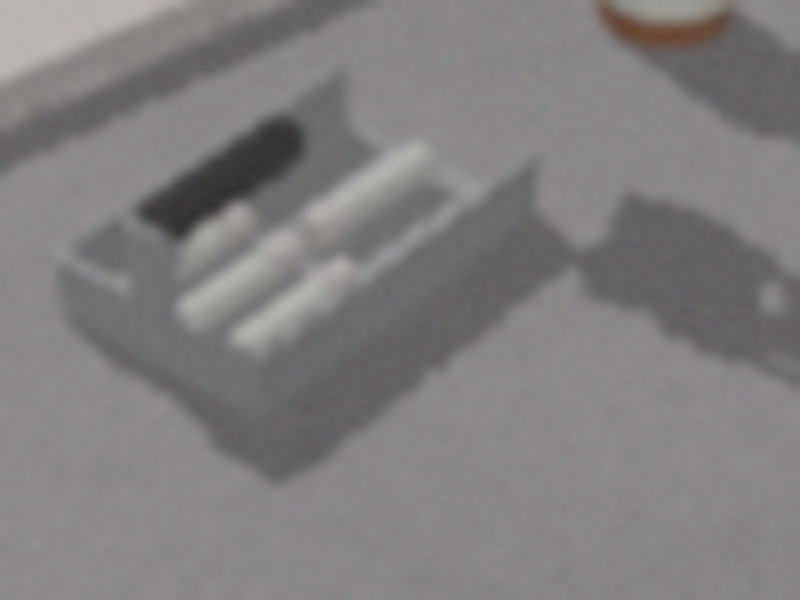

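The new tube lies lengthwise in the front half of the pan (crop about (370,190)), and the other three are still in the rear. Next I'll go above the handle and check it from near.

Run:
```python
from h import *
plan(((.478,.0715,.18),195,0))
```

```text
[169.6, -0.5, 56.4] [-0.4, -27.1, -0.2] dist 179 ang 27
```

```bash
python3 -m crank '[34,0,11,0,-5.5,0,60,68,0,22,0,-11,0,0,102,0,33,0,-16.5,0,0,136,0,45,0,-22,0,0,170,0,56,0,-27.5,0,0]' |head -2
python3 -m crank '[0,0,0,0,0,0,0,0,0,0,0,0,0,0,0,0,0,0,0,0,0,0,0,0,0,0,0,0,0,0,0,0,0,0,0]' |head -2
python3 - <<'E'
from h import *
st();im=cam('wrist')[0];cv2.imwrite('pics/w2.png',im)
print(proj('wrist',(.478,.0715,.09)),proj('wrist',(.5156,.0798,.09)),proj('wrist',(.4337,.0613,.09)))
E
```

```text
time: 9.6
position: [0.4707, 0.0709, 0.1763]
time: 10.02
position: [0.4754, 0.071, 0.1761]
t 10.02 pos [0.4754 0.071  0.1761] ypr [-1.651e+02 -1.000e-01  4.000e-01] q [-0.08  0.45  1.86 -0.01  0.83 -1.9 ] F [ 1.  -0.2 -0.6] w 0.0856 g 0.0
[324.10732369 221.26284473] [321.98453551 267.92399662] [326.27231704 161.1747787 ]
```

View pics/w2.png

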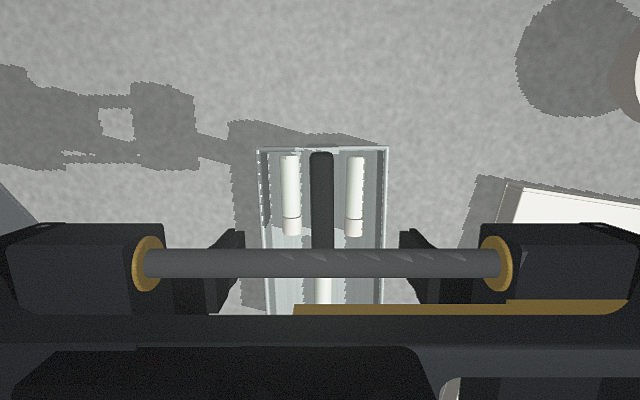

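The bar shows at u 310–333 (centre 321.5), upright in the image, with its rear end at v≈151. The yaw therefore matches.

Run:
```python
from h import *
st();a=onz('wrist',321,151.5,.09);b=onz('wrist',321.5,240,.09);print(a,b,np.degrees(np.arctan2(*(b-a)[1::-1])))
c,s=np.cos(np.radians(15)),np.sin(np.radians(15))
g=a+.05*np.array([c,s,0]);print('grip -45',g);plan(((g[0],g[1],.086),195,0))
l,r=[onz('wrist',u,150,.036) for u in(260,388)];print('walls',l,r)
```

```text
t 10.07 pos [0.4749 0.0711 0.1758] ypr [-165.1   -0.2    0.4] q [-0.08  0.45  1.86 -0.01  0.83 -1.9 ] F [-0.5 -0.1 -0.7] w 0.0863 g 0.0
[0.42743836 0.05594232 0.09      ] [0.49246583 0.07353743 0.09      ] 15.140520464131265
grip -45 [0.47573465 0.06888327 0.09      ]
[-1.1, -2.0, 89.6] [-0.4, -0.2, -0.1] dist 90 ang 0
walls [0.44407066 0.00351095 0.036     ] [0.41481747 0.11365966 0.036     ]
```

```bash
python3 -m crank '[0,0,20,0,0,0,0,0,-1,40,0,0,0,0,-1,-2,60,0,0,0,0,-1,-2,78,0,0,0,0,-1,-2,89,0,0,0,0]' 60|head -2
python3 -m crank '[0,0,0,0,0,0,0,0,0,0,0,0,0,120,0,0,0,0,0,0,230,0,0,0,0,0,0,255,0,0,0,0,0,0,255]' 60
python3 -m crank '[0,0,0,0,0,0,255,0,0,0,0,0,0,255,0,0,0,0,0,0,255,0,0,0,0,0,0,255,0,0,0,0,0,0,255]' 60
python3 - <<'E'
from h import *
st()
E
```

```text
time: 10.53
position: [0.4739, 0.0689, 0.0845]
time: 10.95
position: [0.4741, 0.0688, 0.0874]
tool_rot: [-0.129, 0.992, -0.003, -0.001]
ft_force: [-0.5, 0.5, 0.5]
grip_width: 0.0679
grip_force: 0.0
time: 11.37
position: [0.4734, 0.0688, 0.0867]
tool_rot: [-0.129, 0.992, -0.003, -0.002]
ft_force: [-0.5, -0.4, 0.5]
grip_width: 0.0347
grip_force: 0.0
t 11.37 pos [0.4734 0.0688 0.0867] ypr [-165.1   -0.3    0.3] q [-0.09  0.61  1.93 -0.01  0.61 -1.91] F [-0.5 -0.4  0.5] w 0.0347 g 0.0
```

```bash
cat >> h.py <<'E'
BY=-39.5;BX=np.array([.6745,-.2657,0]);GX,GZ=-.047,.0867   # bin yaw, bin origin, TCP in the pan frame
def tcp(pan,yaw,pitch):
    return (np.array(pan)+R.from_euler('ZY',[yaw,pitch],degrees=True).apply([GX,0,GZ]),yaw+180,-pitch)
def lip(L,s0,pitch,zoff=0):
    "pan crossing the mouth plane with its underside s0 mm up from the sill and its lip L mm in"
    b=np.radians(45-pitch);s=s0/1000+L/1000*np.sin(b);n=L/1000*np.cos(b)
    P=np.array([-.09+.7071*(s+n),0,.16+.7071*(s-n)])  # underside of lip, bin frame
    Rb=R.from_euler('ZY',[BY,pitch],degrees=True)
    return tcp(BX+R.from_euler('Z',BY,degrees=True).apply(P)-Rb.apply([.095,0,0]),BY,pitch)
E
python3 - <<'E'
from h import *
st();W=[tcp((.521,.083,.10),15,-4),tcp((.49,0.03,.21),-12,-4),lip(-60,15,5),lip(-10,15,14),lip(40,10,15),lip(55,10,30),lip(75,10,45),lip(80,12,52)]
for w in W:print(w[0].round(3))
plan(*W)
E
```

```text
t 11.37 pos [0.4734 0.0688 0.0867] ypr [-165.1   -0.3    0.3] q [-0.09  0.61  1.93 -0.01  0.61 -1.91] F [-0.5 -0.4  0.5] w 0.0347 g 0.0
[0.47  0.069 0.183]
[0.438 0.041 0.293]
[ 0.464 -0.092  0.275]
[ 0.516 -0.135  0.292]
[ 0.552 -0.165  0.277]
[ 0.586 -0.193  0.286]
[ 0.621 -0.222  0.276]
[ 0.635 -0.233  0.271]
[3.8, 0.8, -96.5] [-0.3, -4.3, -0.1] dist 97 ang 4
[30.1, -19.1, -112.4] [1.9, -0.0, 26.9] dist 118 ang 27
[-51.2, -124.8, 22.3] [-0.2, 8.8, 27.5] dist 137 ang 29
[-65.4, -0.0, -22.7] [0.0, 9.0, 0.0] dist 69 ang 9
[-49.0, 0.0, 2.5] [-0.0, 1.0, 0.0] dist 49 ang 1
[-40.4, 0.0, -19.6] [0.0, 15.0, 0.0] dist 45 ang 15
[-44.7, -0.0, -14.4] [0.0, 15.0, 0.0] dist 47 ang 15
[-16.0, 0.0, -8.9] [0.0, 7.0, 0.0] dist 18 ang 7
```

```bash
python3 -m crank '[0,0,0,0,0,0,255,0,0,0,0,0,0,255,0,0,0,0,0,0,255,0,0,0,0,0,0,255,0,0,0,0,0,0,255]' 60
python3 -m crank '[0,0,-5,0,0,0,255,0,0,-17,0,-1,0,255,1,0,-32,0,-2,0,255,2,0,-46,0,-3,0,255,3,0,-54,0,-4,0,255]' 60
python3 - <<'E'
from h import *
st();W=[tcp((.521,.083,.10),15,-4)]
plan(*W)
E
```

```text
time: 11.78
position: [0.4731, 0.069, 0.0866]
tool_rot: [-0.129, 0.992, -0.003, -0.003]
ft_force: [-0.0, 1.6, 0.8]
grip_width: 0.0175
grip_force: 59.9
time: 12.2
position: [0.4706, 0.0684, 0.1415]
tool_rot: [-0.13, 0.991, 0.001, 0.033]
ft_force: [1.3, -0.3, -4.3]
grip_width: 0.0175
grip_force: 59.9
t 12.20 pos [0.4706 0.0684 0.1415] ypr [-165.1    3.7    0.3] q [-0.1   0.49  1.95  0.03  0.64 -1.96] F [ 1.3 -0.3 -4.3] w 0.0175 g 59.9
[-2.3, 0.8, -41.7] [-0.3, -0.3, -0.1] dist 42 ang 0
```

```bash
python3 -m crank '[2,-1,-14,0,0,2,255,7,-4,-40,0.4,0,7,255,13,-8,-70,0.8,0,13,255,20,-12,-100,1.3,0,19,255,25,-16,-124,1.7,0,24,255]' | head -2
python3 -m crank '[3,-2,-14,0.1,0,1.5,255,5,-3,-24,0.2,0,3,255,5,-3,-28,0.2,0,3,255,5,-3,-30,0.2,0,3,255,5,-3,-30,0.2,0,3,255]'
python3 - <<'E'
from h import *
st();plan(lip(-60,15,5),lip(-10,15,14))
E
```

```text
time: 12.62
position: [0.4413, 0.045, 0.2641]
time: 13.03
position: [0.4351, 0.0437, 0.2921]
tool_rot: [0.106, 0.994, -0.007, 0.033]
ft_force: [0.3, 0.3, -4.5]
grip_width: 0.0177
grip_force: 59.9
t 13.03 pos [0.4351 0.0437 0.2921] ypr [167.9   3.8   0.4] q [-0.15  0.19  1.86 -0.01  1.03 -1.5 ] F [ 0.3  0.3 -4.5] w 0.0177 g 59.9
[-55.3, -126.4, 22.3] [-0.7, 8.8, 27.4] dist 140 ang 29
[-65.4, -0.0, -22.7] [0.0, 9.0, 0.0] dist 69 ang 9
```

Next, a smooth swing to the front of the bin.

```bash
python3 -m crank '[-4,-9,2,0,0.5,2,255,-14,-31,5,0,2,7,255,-26,-58,10,0,4,12.5,255,-37,-84,15,-0.3,6,18.5,255,-46,-106,19,-0.5,7.5,23.5,255]' | head -2
python3 -m crank '[-5,-12,2,0,1,2,255,-8,-18,3,0,1.3,3.5,255,-9,-20,3,0,1.3,4,255,-9,-20,3,0,1.3,4,255,-9,-20,3,0,1.3,4,255]' | head -2
python3 - <<'E'
from h import *
st();plan(lip(-60,15,5),lip(-10,15,14))
a=cam('side')[0];cv2.imwrite('pics/s4.png',cv2.resize(a[80:260,240:480],(800,600),interpolation=cv2.INTER_CUBIC))
E
```

```text
time: 13.45
position: [0.4599, -0.0726, 0.2761]
time: 13.87
position: [0.4541, -0.0907, 0.2735]
t 13.87 pos [ 0.4541 -0.0907  0.2735] ypr [140.3  -5.    0.2] q [-0.45  0.31  1.74  0.02  1.18 -1.34] F [-1.3  0.3 -3. ] w 0.0176 g 59.9
[-8.2, 5.1, -1.8] [-0.2, -0.0, -0.2] dist 10 ang 0
[-65.4, -0.0, -22.7] [0.0, 9.0, 0.0] dist 69 ang 9
```

View pics/s4.png

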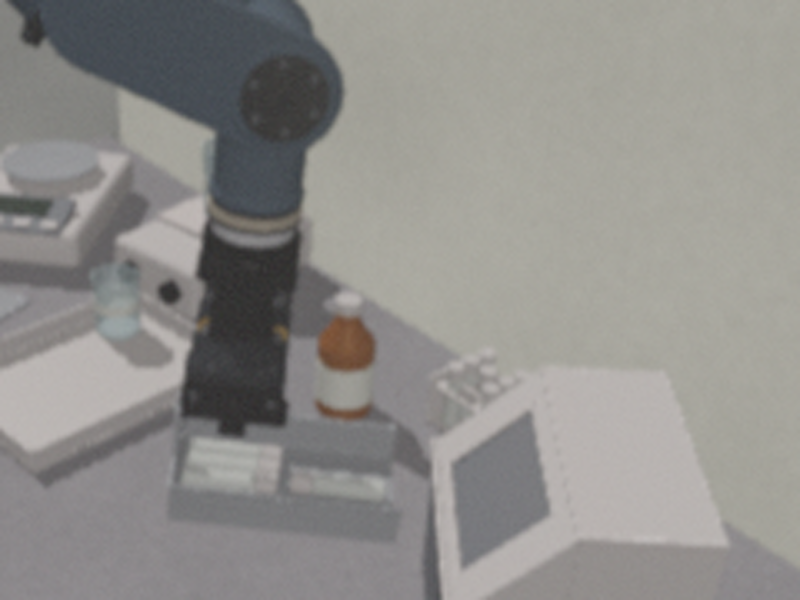

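All four tubes are in the pan, which faces the bin mouth (lip at about crop (395,470), mouth at (500,490)). Now I'll enter the mouth at a shallow pitch.

Run:
```python
from h import *
plan(lip(-10,14,11),lip(40,12,13))
```

```text
[-67.5, 5.0, -16.3] [-0.2, 6.0, -0.1] dist 70 ang 6
[-52.0, 0.0, -1.8] [-0.0, 2.0, 0.0] dist 52 ang 2
```

```bash
python3 -m crank '[-8,1,-2,0,0.5,0,255,-24,3,-6,0,2,0,255,-42,4,-10,0,4,0,255,-58,5,-14,0,5,0,255,-67,5,-16,0,6,0,255]' | head -2
python3 -m crank '[-6,0,0,0,0,0,255,-18,0,-1,0,0.5,0,255,-32,0,-1,0,1,0,255,-45,0,-2,0,1.5,0,255,-52,0,-2,0,2,0,255]'
python3 - <<'E'
from h import *
st();plan(lip(40,12,13),lip(55,10,28),lip(75,10,45),lip(80,12,52))
E
```

```text
time: 14.33
position: [0.5133, -0.1322, 0.2847]
time: 14.75
position: [0.5502, -0.1636, 0.2756]
tool_rot: [0.337, 0.935, 0.037, -0.108]
ft_force: [-1.5, 1.4, -2.8]
grip_width: 0.0173
grip_force: 59.9
t 14.75 pos [ 0.5502 -0.1636  0.2756] ypr [140.3 -13.1   0.2] q [-0.5   0.52  1.39  0.04  1.46 -1.39] F [-1.5  1.4 -2.8] w 0.0173 g 59.9
[0.7, 0.3, -0.2] [-0.2, -0.1, -0.2] dist 1 ang 0
[-39.3, -0.0, -17.9] [0.0, 15.0, 0.0] dist 43 ang 15
[-48.3, -0.0, -15.8] [0.0, 17.0, -0.0] dist 51 ang 17
[-16.0, 0.0, -8.9] [0.0, 7.0, 0.0] dist 18 ang 7
```

```bash
python3 -m crank '[-8,0,-3,0,3,0,255,-16,0,-7,0,6,0,255,-24,0,-11,0,9,0,255,-32,0,-15,0,12,0,255,-39,0,-18,0,15,0,255]' | tail -4
python3 -m crank '[-10,0,-3,0,3,0,255,-20,0,-6,0,7,0,255,-30,0,-10,0,11,0,255,-40,0,-13,0,14,0,255,-48,0,-16,0,17,0,255]' |tail -4
python3 - <<'E'
from h import *
st();plan(lip(75,10,45),lip(80,12,52))
E
```

```text
tool_rot: [0.329, 0.912, 0.081, -0.231]
ft_force: [-2.6, 1.5, -3.2]
grip_width: 0.0175
grip_force: 59.9
tool_rot: [0.314, 0.868, 0.129, -0.362]
ft_force: [-2.8, 2.4, -3.5]
grip_width: 0.0177
grip_force: 59.9
t 15.58 pos [ 0.6208 -0.2222  0.2757] ypr [140.2 -45.2   0.3] q [-0.55  0.92  0.77  0.12  2.23 -1.4 ] F [-2.8  2.4 -3.5] w 0.0177 g 59.9
[0.0, 0.6, -0.1] [-0.1, -0.2, -0.2] dist 1 ang 0
[-16.0, 0.0, -8.9] [0.0, 7.0, 0.0] dist 18 ang 7
```

```bash
python3 -m crank '[-4,0,-2,0,2,0,255,-8,0,-4,0,4,0,255,-12,0,-6,0,6,0,255,-16,0,-9,0,7,0,255,-16,0,-9,0,7,0,255]' | tail -3
python3 -m crank '[0,0,0,0,0,0,255,0,0,0,0,0,0,255,0,0,0,0,0,0,255,0,0,0,0,0,0,255,0,0,0,0,0,0,255]' |tail -3
python3 -m crank '[0,0,-4,0,0,0,255,0,0,0,0,0,0,255,0,0,-4,0,0,0,255,0,0,0,0,0,0,255,0,0,0,0,0,0,255]' |tail -3
python3 -m crank '[0,0,0,0,0,0,255,0,0,0,0,0,0,255,0,0,0,0,0,0,255,0,0,0,0,0,0,255,0,0,0,0,0,0,255]' |tail -3
python3 - <<'E'
from h import *
st();im=cam('top')[0];a=cam('side')[0]
for n,x in(('t5',im[60:210,340:500]),('s5',a[80:260,280:480])):cv2.imwrite(f'pics/{n}.png',cv2.resize(x,(600,560),interpolation=cv2.INTER_CUBIC))
E
```

```text
ft_force: [-1.2, 0.4, -7.7]
grip_width: 0.0177
grip_force: 59.9
ft_force: [-0.8, 1.3, -4.1]
grip_width: 0.0174
grip_force: 59.9
ft_force: [-1.5, 1.3, -4.4]
grip_width: 0.0176
grip_force: 59.9
ft_force: [-1.6, 0.2, -3.9]
grip_width: 0.0175
grip_force: 59.9
t 17.25 pos [ 0.6342 -0.234   0.2714] ypr [140.1 -52.    0.3] q [-0.56  1.01  0.63  0.15  2.4  -1.38] F [-1.6  0.2 -3.9] w 0.0175 g 59.9
```

Run:
```python
from h import *
plan(lip(75,10,45),lip(55,10,28),lip(42,12,12),lip(-15,14,8),lip(-80,14,0))
```

```text
[14.4, 1.1, 11.3] [0.0, -7.0, -0.3] dist 18 ang 7
[41.5, 0.0, 29.2] [0.0, -17.0, 0.0] dist 51 ang 17
[32.4, 0.0, 29.0] [-0.0, -16.0, -0.0] dist 44 ang 16
[61.6, -0.0, 9.5] [0.0, -4.0, 0.0] dist 62 ang 4
[74.9, 0.0, 31.7] [0.0, -8.0, 0.0] dist 81 ang 8
```

```bash
python3 -m crank '[5,0,4,0,-2,0,255,10,0,8,0,-5,0,255,14,1,11,0,-7,0,255,14,1,11,0,-7,0,255,14,1,11,0,-7,0,255]' | sed -n 4p
python3 -m crank '[8,0,6,0,-3,0,255,16,0,12,0,-7,0,255,24,0,17,0,-10,0,255,32,0,23,0,-14,0,255,41,0,29,0,-17,0,255]' | sed -n 4p
python3 -m crank '[6,0,6,0,-3,0,255,13,0,12,0,-6,0,255,19,0,18,0,-10,0,255,26,0,24,0,-13,0,255,32,0,29,0,-16,0,255]' | sed -n 4p
python3 - <<'E'
from h import *
st();plan(lip(42,12,12),lip(-15,14,8))
E
```

```text
ft_force: [-2.6, 1.2, -3.3]
ft_force: [-2.0, 2.8, -4.2]
ft_force: [-0.6, 0.8, -2.4]
t 18.60 pos [ 0.5499 -0.1629  0.273 ] ypr [140.3 -12.1   0.2] q [-0.5   0.51  1.4   0.04  1.44 -1.39] F [-0.6  0.8 -2.4] w 0.0175 g 60.0
[-0.0, -0.1, -1.1] [-0.2, -0.1, -0.2] dist 1 ang 0
[61.6, -0.0, 9.5] [0.0, -4.0, 0.0] dist 62 ang 4
```

```bash
python3 -m crank '[10,0,1,0,-0.5,0,255,22,0,3,0,-1,0,255,35,0,5,0,-2,0,255,49,0,7,0,-3,0,255,62,0,9,0,-4,0,255]' | sed -n 4p
python3 -m crank '[15,0,6,0,-1.5,0,255,30,0,12,0,-3,0,255,45,0,19,0,-5,0,255,60,0,26,0,-7,0,255,75,0,32,0,-8,0,255]' | sed -n 4p
python3 -m crank '[0,0,0,0,0,0,255,0,0,0,0,0,0,255,0,0,0,0,0,0,255,0,0,0,0,0,0,255,0,0,0,0,0,0,255]' |sed -n 4p
python3 - <<'E'
from h import *
F=[]
for i in range(8):
    C.clear();a=cam('side')[0];F.append(robot.get_obs()['ft_force'])
print(np.mean(F,0));st()
b=cam('top')[0]
t=cv2.resize(a[100:260,250:470],(440,320),interpolation=cv2.INTER_CUBIC)
cv2.imwrite('pics/s6.png',t)
E
```

```text
ft_force: [0.3, -0.9, -3.0]
ft_force: [-0.4, -0.0, -3.0]
ft_force: [-0.4, 1.1, -2.4]
[ 0.07270955  0.04590844 -3.31608472]
t 20.25 pos [ 0.4425 -0.0737  0.2563] ypr [140.3   0.    0.2] q [-0.41  0.28  1.85 -0.    1.02 -1.29] F [ 0.7 -0.8 -2.6] w 0.0176 g 60.0
```

Run:
```python
from h import *
a=cam('side')[0];b=cam('top')[0]
x=cv2.resize(a[150:260,260:460],(800,300),interpolation=cv2.INTER_CUBIC) if 0 else cv2.resize(a[130:260,260:460],(400,260),interpolation=cv2.INTER_CUBIC)
y=cv2.resize(b[140:250,170:270],(400,440),interpolation=cv2.INTER_CUBIC)
z=cv2.resize(a[150:240,200:330],(390,270),interpolation=cv2.INTER_CUBIC)
M=np.zeros((540,800,3),'uint8');M[:260,:400]=x;M[:440,400:]=y;M[265:535,:390]=z
cv2.imwrite('pics/m7.png',M)
```

```text
(no output)
```

View pics/m7.png

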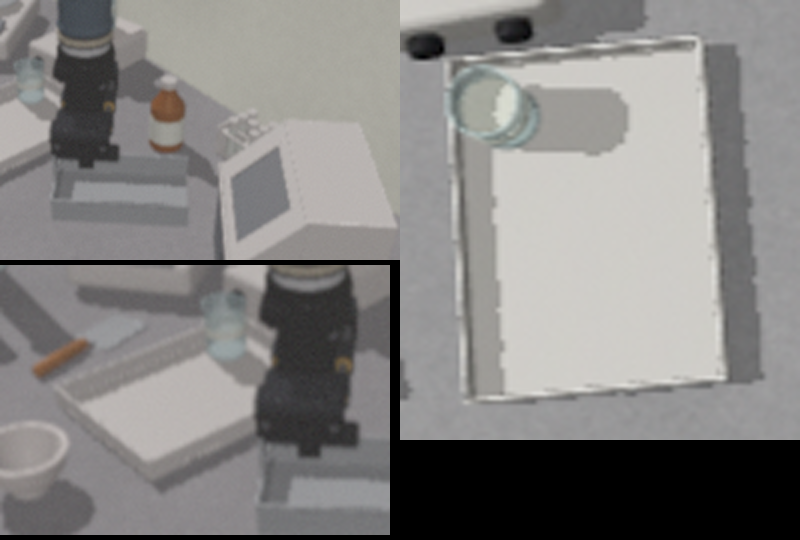

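The pan is empty, no tubes are outside the bin, and the flap is shut. In the 4x tray panel the rim corners are (447,62), (699,40), (724,380) and (466,400). The beaker rim is at (486,103).

Run:
```python
from h import *
f=lambda x,y,z:onz('top',170+(x-400-1.5)/4,140+(y-1.5)/4,z)
P=np.array([f(*p,.03)[:2] for p in((447,62),(699,40),(724,380),(466,400))]);print(P.round(4))
c=P.mean(0);dx=(P[0]+P[1]-P[2]-P[3])/2;dy=(P[0]+P[3]-P[1]-P[2])/2
print(c,np.linalg.norm(dx),np.linalg.norm(dy),np.degrees(np.arctan2(dx[1],dx[0])),np.degrees(np.arctan2(-dy[0],dy[1])))
print('beaker',f(486,103,.084))
```

```text
[[0.6971 0.5084]
 [0.7204 0.2825]
 [0.4164 0.2496]
 [0.3955 0.4751]]
[0.55735912 0.37888639] 0.3046407116738874 0.22676316436007163 6.240722158748286 5.582558105506069
beaker [0.64957229 0.45489818 0.084     ]
```

```bash
cat >> h.py <<'E'
def tray(x,y,z):
    r=R.from_euler('Z',6,degrees=True).apply([x,y,0]);return tcp((.5575+r[0],.379+r[1],z),6,0.2)
E
python3 - <<'E'
from h import *
st();print(tray(-.01,-.042,.004));plan(((.48,.06,.255),155,0),((.505,.20,.25),171,0),tray(-.01,-.042,.1),tray(-.01,-.042,.012))
E
```

```text
t 20.45 pos [ 0.4424 -0.0737  0.2563] ypr [140.3   0.    0.2] q [-0.41  0.28  1.85 -0.    1.02 -1.29] F [ 0.3  0.  -3.4] w 0.0176 g 60.0
(array([0.50550371, 0.33130362, 0.09086353]), 186, -0.2)
[56.4, 126.9, 0.9] [-0.2, 0.0, -14.7] dist 139 ang 15
[36.5, 137.4, 5.0] [0.0, 0.0, -16.0] dist 142 ang 16
[20.0, 129.8, 63.1] [0.0, 0.2, -15.0] dist 146 ang 15
[-0.3, 0.0, 88.0] [0.0, 0.0, 0.0] dist 88 ang 0
```

```bash
python3 -m crank '[6,14,0,0,0,-2,255,16,38,0,0,0,-5,255,29,66,0,0,0,-8,255,42,96,1,0,0,-11,255,56,127,1,0,0,-15,255]' | sed -n 2p
python3 -m crank '[7,27,1,0,0,-3,255,14,55,2,0,0,-6,255,22,82,3,0,0,-9,255,29,110,4,0,0,-13,255,36,137,5,0,0,-16,255]' | sed -n 2p
python3 -m crank '[5,32,14,0,0,-4,255,10,64,28,0,0,-8,255,14,92,42,0,0,-11,255,18,116,55,0,0,-14,255,20,130,63,0,0,-15,255]' | sed -n 2p
python3 -m crank '[0,0,0,0,0,0,255,0,0,0,0,0,0,255,0,0,0,0,0,0,255,0,0,0,0,0,0,255,0,0,0,0,0,0,255]' |sed -n 4p
python3 - <<'E'
from h import *
st();plan(tray(-.01,-.042,.018),tray(-.01,-.042,.006))
# walls of held pan in the top view, for a level/position check
b=cam('top')[0]
R0=R.from_euler('ZY',[6,0],degrees=True);o=robot.get_obs()
org=o['position']-R0.apply([GX,0,GZ])
for q in((.095,.058,.036),(.095,-.058,.036),(-.095,.058,.036),(-.095,-.058,.036)):
    p=org+R0.apply(q);print(proj('top',p).round(1),proj('side',p).round(1))
cv2.imwrite('pics/t8.png',b);cv2.imwrite('pics/s8.png',cam('side')[0])
E
```

```text
position: [0.4807, 0.0608, 0.2548]
position: [0.5049, 0.2009, 0.2492]
position: [0.5036, 0.3332, 0.1843]
ft_force: [0.2, 0.3, -3.2]
t 22.12 pos [0.5053 0.3296 0.1868] ypr [-1.738e+02 -1.000e-01  2.000e-01] q [ 0.39  0.57  1.55 -0.    1.03 -1.28] F [ 0.2  0.3 -3.2] w 0.0177 g 60.0
[-0.5, 1.9, 82.0] [-0.2, 0.1, 0.2] dist 82 ang 0
[-0.0, 0.0, 12.0] [0.0, 0.0, 0.0] dist 12 ang 0
[202.2 165.2] [278.3 157.5]
[236.9 162.1] [296.3 168. ]
[205.4 222.1] [238.2 173. ]
[240.8 218.9] [255.5 185.2]
```

```bash
python3 -m crank '[0,0,10,0,0,0,255,0,1,28,0,0,0,255,0,2,48,0,0,0,255,0,2,66,0,0,0,255,0,2,78,0,0,0,255]' | sed -n '2p;4p'
python3 -m crank '[0,0,3,0,0,0,255,0,0,5,0,0,0,255,0,0,7,0,0,0,255,0,0,9,0,0,0,255,0,0,11,0,0,0,255]' | sed -n '2p;4p'
python3 -m crank '[0,0,1,0,0,0,255,0,0,2,0,0,0,255,0,0,2,0,0,0,255,0,0,3,0,0,0,255,0,0,3,0,0,0,255]' | sed -n '2p;4p'
python3 - <<'E'
from h import *
F=[]
for i in range(5):
    C.clear();cam('side');o=robot.get_obs();F.append(np.r_[o['ft_force'],o['moment']])
print(np.mean(F,0).round(2));st();plan(tray(-.01,-.042,.004))
E
```

```text
position: [0.5033, 0.3317, 0.1058]
ft_force: [0.0, 0.2, -3.2]
position: [0.505, 0.3327, 0.0978]
ft_force: [-0.8, -0.2, -2.6]
position: [0.5043, 0.3324, 0.094]
ft_force: [-0.5, -0.2, -3.1]
[-0.22 -0.11 -3.28  0.04  0.11 -0.  ]
t 23.72 pos [0.5043 0.3324 0.094 ] ypr [-1.737e+02 -1.000e-01  2.000e-01] q [ 0.4   0.7   1.6  -0.    0.84 -1.28] F [ 0.  -0.1 -3.2] w 0.0173 g 60.0
[-1.1, -1.2, 3.1] [-0.2, 0.1, 0.3] dist 4 ang 0
```

```bash
python3 -m crank '[0,0,0.5,0,0,0,255,0,0,1,0,0,0,255,0,0,1.5,0,0,0,255,0,0,2,0,0,0,255,0,0,2,0,0,0,255]' | sed -n '2p;4p'
python3 -m crank '[0,0,0.4,0,0,0,255,0,0,0.8,0,0,0,255,0,0,1.2,0,0,0,255,0,0,1.2,0,0,0,255,0,0,1.2,0,0,0,255]' | sed -n '2p;4p'
python3 - <<'E'
from h import *
F=[]
for i in range(5):
    C.clear();cam('side');o=robot.get_obs();F.append(np.r_[o['ft_force'],o['moment']])
print(np.mean(F,0).round(2));st()
E
```

```text
position: [0.5042, 0.3323, 0.0918]
ft_force: [1.0, 0.5, -2.8]
position: [0.5043, 0.3324, 0.0909]
ft_force: [-0.6, -0.4, -2.0]
[-0.59 -0.13 -1.49  0.02  0.04 -0.02]
t 24.80 pos [0.5043 0.3324 0.0909] ypr [-1.737e+02 -1.000e-01  2.000e-01] q [ 0.4   0.71  1.6  -0.    0.83 -1.28] F [-0.6 -0.4 -1.6] w 0.0176 g 60.0
```

```bash
python3 -m crank '[0,0,0.4,0,0,0,255,0,0,0.7,0,0,0,255,0,0,0.7,0,0,0,255,0,0,0.7,0,0,0,255,0,0,0.7,0,0,0,255]' 60 | sed -n '2p;4p'
python3 -m crank '[0,0,0.3,0,0,0,255,0,0,0.3,0,0,0,255,0,0,0.3,0,0,0,240,0,0,0.3,0,0,0,210,0,0,0.3,0,0,0,170]' 5
python3 -m crank '[0,0,0,0,0,0,120,0,0,0,0,0,0,60,0,0,0,0,0,0,0,0,0,0,0,0,0,0,0,0,0,0,0,0,0]' | sed -n '2p;4,6p'
python3 -m crank '[0,0,-5,0,0,0,0,0,0,-20,0,0,0,0,0,0,-45,0,0,0,0,0,0,-75,0,0,0,0,0,0,-110,0,0,0,0]' | sed -n '2p;4,6p'
python3 -m crank '[0,0,-30,0,0,0,0,0,0,-60,0,0,0,0,0,0,-85,0,0,0,0,0,0,-85,0,0,0,0,0,0,-85,0,0,0,0]' | sed -n '2p;4,6p'
python3 - <<'E'
from h import *
st()
# pan walls bright-steel check: handle (black) and its ends seen by the wrist camera
im=cam('wrist')[0];m=(im[:245,250:400].max(2)<70).astype('uint8')
n,l,s,c=cv2.connectedComponentsWithStats(m);k=1+s[1:,4].argmax();x,y,w,h,a=s[k];print(s[k])
o=onz('wrist',250+x+w/2,y,.094);print('bar rear end',o,'expected',(np.array([.5043,.3324])-.048*np.array([.9945,.1045])).round(4),'width mm',1000*np.linalg.norm(onz('wrist',250+x,y+h/2,.094)-onz('wrist',250+x+w,y+h/2,.094)))
E
```

```text
position: [0.5043, 0.3324, 0.0906]
ft_force: [-2.2, -0.6, 4.9]
time: 25.63
position: [0.5048, 0.3325, 0.0899]
tool_rot: [-0.055, 0.998, -0.001, -0.0]
ft_force: [-0.0, -0.6, 0.9]
grip_width: 0.0208
grip_force: 0.0
position: [0.5043, 0.3323, 0.0896]
ft_force: [-0.0, -0.1, -0.4]
grip_width: 0.0504
grip_force: 0.0
position: [0.5034, 0.3322, 0.1998]
ft_force: [1.1, 0.4, -0.1]
grip_width: 0.0824
grip_force: 0.0
position: [0.5053, 0.3333, 0.2869]
ft_force: [-0.2, -0.7, 0.7]
grip_width: 0.087
grip_force: 0.0
t 26.88 pos [0.5053 0.3333 0.2869] ypr [-1.737e+02  1.000e-01  1.000e-01] q [ 0.4   0.46  1.44 -0.    1.24 -1.28] F [-0.2 -0.7  0.7] w 0.0870 g 0.0
[  64  145   16   80 1218]
bar rear end [0.45819993 0.32642857 0.094     ] expected [0.4566 0.3274] width mm 17.44481085586482
```

```bash
python3 -c "
from rig import robot
print(robot.hand_in())"
```

```text
the job is handed in; nothing more can be done
None
```

I handed the job in at about 27 s. All four tubes are in the bin and the flap is shut. The empty pan is released in the wash-up tray; its handle is within 2 mm of the planned spot and it should be flat, though I took no picture after release.

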